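Stand the nut driver in the bench tool cup

ROBOT

A 7-joint arm with a two-finger parallel gripper is mounted at the origin on the work surface. World frame = base frame: x ahead of the robot, y to its left, z up, the work surface at z = 0. Lengths are in m, angles in rad, forces in N, time in s.
With the tool pointing down it reaches from about 0.4 to 0.85 m from the base axis. Payload 4.5 kg.
Tool frame: the origin (TCP) lies midway between the tips of the shut fingers; the grasp point (between the pads) lies 19 mm behind it; y points along the fingers, z is the direction in which the jaws open and shut, and the axes are right-handed (so a half turn about y gives the same grasp; the last joint's range is limited). The gripper opens to 88 mm and grips with 3 to 60 N. Pads are 18 mm wide; open, the fingers measure 123 mm over their backs; the gripper's body (75 mm by 187 mm) begins 45 mm behind the grasp point.
Start: joints at [-1.189, 0.689, -0.195, 1.565, 0.157, 0.902, -0.215], TCP at [0.213, 0.588, 0.239] pointing down, gripper open.
Joint ranges: [-3.01, 3.01], [-0.46, 2.08], [-1.47, 1.51], [0.13, 2.56], [-1, 4.14], [0.04, 2.09], [-2.66, 2.66]. Speed limits (rad/s): [2.57, 2.57, 3.14, 3.14, 3.14, 3.14, 3.14].

INTERFACE

Orientations are given as a unit quaternion [x, y, z, w].
In Python, from plant import r, snapshot, get_calibration, job, boxes_of gives the robot as it stands. The module is installed in compiled form; this text tells all that it offers.
- The arm moves only by the shell command python3 -m handwheel 'ROWS' [OPENING] [FORCE]. ROWS is JSON, a list that holds one entry, the list of rows, each a list of 6 numbers: the shift along the tool's x, y, z as a fraction of full scale, then the turn, a rotation vector about the tool's x, y, z as a fraction of full scale. In form: [[[x, y, z, wx, wy, wz], ...]]. A call has 1 to 12 rows; each row is the pose to reach, as a shift and turn from the pose commanded when the call began, along the tool's axes at that moment, turning the shorter way round; what a row does not reach only later rows make up. Full scale, the value 1, is 100 cm for a shift and 180 degrees for a turn. A row lasts 1/12 s, in which the tool goes at most 41.7 mm and 7.16 degrees, less where a joint would pass 70% of its speed; a pose out of reach is approached as far as the arm can. A call with a number of a shift or a turn outside -1 to 1 is refused whole. A call with a gripper value outside its range is refused whole. OPENING is the opening, from -1 (shut) to 1 (fully open), set as the call begins (- or left out, the last holds). The fingers move at their own pace and stop on an object; FORCE is the grip in N (left out, the last holds). Time passes only in rows, so rows that repeat a pose let the fingers close. It gives the time, the measured TCP pose, the force and the opening at its end, in the units of the state.
- r.get_state(): the state, without advancing time (a new reading comes with each control period).
- snapshot(name): name is "scene" or "top" or "wrist"; returns the picture (420x560x3 uint8, red, green, blue); there is no depth.
- get_calibration(name): a dict with "fx", "fy", "cx", "cy" (pixels), "T" (4x4, takes a point from camera to world coordinates). Camera axes: x right, y down, z forward; pixel columns grow to the right and rows downward; lengths in m; the calibration is good to about 2 mm. A picture is of the moment at which its call begins: read the wrist's pose just before it. get_calibration takes no time and is no camera call; for the wrist camera it gives the pose at the moment of the call.
- job.finish_job(): hands the job in, once; it reports no verdict.
Trained networks look in the newest picture that a camera, given by its name, has taken for a name from the list of things; names that differ only in an ending like _2 or _b are one class to them, and where a whole thing is asked for, a point or a joint stands for the part that bears it (a point fixed in the world has none). Each returns a list of dicts, best first, with "confidence" (0 to 1); they miss things now and then, are a little off and sometimes report something else, mostly with a low value. They report only what shows in the picture. A call takes as long as a camera call. They do not tell look-alikes from the thing itself.
- boxes_of(thing, camera): "bbox" ([left, top, right, bottom] in pixels, round what is visible of it).
The state is a dict: "clock": time; "q": joint angles; "qd": joint speeds; "joint_torque": joint torques, N m; "tool_pos": TCP position; "eef_rot": TCP orientation; "contact_force": force on the tool from outside, world axes, zero at the start; "moment": the same for the moment, N m; "opening": opening from 0.0 (shut) to 1.0 (fully open).
Only numpy, scipy, OpenCV 4.12 (cv2) and the standard library are available. Lean on these libraries where they do the work, as an engineer would, in place of code of your own. Each camera call takes 0.05 s, during which the arm holds its last target. There are 200 camera calls.

TASK

Three hand tools stand in the drilled metal block on this phone-repair bench. Lift out the nut driver, the one with the thick handle, and stand it tip down in the tall tool cup, lowering it in rather than dropping it, then let go. Leave the slim screwdriver and the brush in the block, and leave the cup standing upright.

Things in the scene. Friction and masses are not known exactly. Their poses are not given: they have to be found in the camera images.
- nut_driver: Nut driver, 170 mm long, the thickest handle. Stands tip down in one of three holes of the block (which one varies), loose, leaning 5 degrees at most; pulls straight up, 40 mm to clear. 60 g. Steel shaft 6 mm across for 85 mm from the tip, then a round black handle 24 mm across, 85 mm long, red end cap. Origin at the tip (8 mm above the table at the start), z along the shaft to the handle.
- cup: Tall tool cup: plain round aluminium, empty, open at the top, 110 mm high, 64 mm across outside, wall 4 mm (56 mm inside), floor 5 mm thick. Loose on the table, 0.45 kg. Origin at the centre of its underside, z up. A tool let go in it leans on the rim, about 22 degrees at most. (The low bowl, 40 mm high, is not it.)
- slim_driver: Slim screwdriver, stays in the block: 110 mm long, steel shaft 6 mm across for 60 mm, then a black handle 12 mm across, 50 mm long, red end cap. Origin at its tip, z up. The block: fixed aluminium, 50 x 190 x 45 mm high, with a row of three blind holes 65 mm apart, 9 mm across, 37 mm deep, each holding one tool.
- brush: Cleaning brush, stays in the block: 115 mm long (top 123 mm above the table), steel shaft 6 mm across for 50 mm, then a flat black handle 8 x 12 mm, 65 mm long, grey bristles 17 mm out from its axis near the top. Origin at its lower end, z up. In another hole; the line through the three tools' origins is the block's long direction.
There are look-alikes about, which are no part of the job. Leave any pink look-alike of the nut_driver alone. What is shaped like the cup but red is not meant.

How it is judged:
At the end, for the whole second after the job is handed in: The nut driver is released and at rest, tip down in the tall cup: tip within 20 mm of the height of the cup's underside and 40 mm of its axis, leaning under 30 degrees. The cup stands on the table within 6 degrees of upright. Slim screwdriver and brush: lower ends within 30 mm of their start (horizontal distance between nut_driver and cup below 0.04 m and z of nut_driver in the frame of cup between -0.002 and 0.02 m and angle between nut_driver's own z axis and vertical below 0.52 rad and angle between cup's own z axis and vertical below 0.1 rad and height (world z) of cup below 0.01 m and linear speed of nut_driver below 0.03 m/s and angular speed of nut_driver below 0.3 rad/s and contact force between nut_driver and the fingers below 0.05 N and distance of each of slim_driver, brush from where it was at the start of the episode below 0.03 m); the robot touches nothing.
It fails at once if the nut driver is dropped into the cup (moves faster than 0.8 m/s with its tip below the cup's rim, as after a free fall of some 30 mm) (horizontal distance between nut_driver and cup below 0.035 m and z of nut_driver in the frame of cup below 0.11 m and linear speed of nut_driver above 0.8 m/s).
It fails at once if the cup is knocked over (tilted more than 30 degrees) (angle between cup's own z axis and vertical above 0.52 rad).
It fails at once if the slim screwdriver or the brush is taken out of the block (its lower end more than 30 mm from its start) (distance of any of slim_driver, brush from where it was at the start of the episode above 0.03 m).
It also fails if it takes over 40 s, if anything falls off the work surface, if the arm or the gripper's body presses on something with over 40 N, if the wrist force passes 120 N, or if a joint passes its speed limit or range.

## Working session

There is one attempt and no reset: what is moved stays moved. The work goes in short steps, Python scripts to look and compute and a shell command to move; the robot and the scene stay as the last step left them, time stands still between calls to the robot, and variables do not carry over. Pictures are saved under pics/ and viewed, about 8 in all and at most 12, crops included, and the job is handed in when it is done.

```bash
mkdir -p pics; cat > h.py <<'E'
import numpy as np, cv2
from plant import r, snapshot, get_calibration, job, boxes_of
from scipy.spatial.transform import Rotation as R
def save(n,f):
    im=snapshot(n); cv2.imwrite('pics/'+f,im[:,:,::-1]); return im
def ray(cal,u,v):
    T=np.array(cal['T']); d=T[:3,:3]@np.array([(u-cal['cx'])/cal['fx'],(v-cal['cy'])/cal['fy'],1]); return T[:3,3],d
def atz(cal,u,v,z):
    o,d=ray(cal,u,v); return o+d*(z-o[2])/d[2]
def proj(cal,p):
    T=np.array(cal['T']); c=T[:3,:3].T@(np.array(p)-T[:3,3]); return [cal['fx']*c[0]/c[2]+cal['cx'],cal['fy']*c[1]/c[2]+cal['cy']]
def rows(target):  # shift in tool axes, fraction
    s=r.get_state(); M=R.from_quat(s['eef_rot']).as_matrix(); return M.T@(np.array(target)-s['tool_pos'])
E
python3 - <<'E'
from h import *
np.set_printoptions(precision=3,suppress=True)
a=save('scene','s1.png')
for t in ['nut_driver','cup','slim_driver','brush']:
    print(t,[(np.round(b['bbox']),round(b['confidence'],2)) for b in boxes_of(t,'scene')])
b=save('top','t1.png')
for t in ['nut_driver','cup','slim_driver','brush']:
    print(t,[(np.round(b['bbox']),round(b['confidence'],2)) for b in boxes_of(t,'top')])
for n in ['scene','top']:
    print(get_calibration(n))
cv2.imwrite('pics/st1.png',cv2.resize(np.vstack([a,b])[:,:,::-1],(400,600)) )
s=r.get_state();print(s);print(R.from_quat(s['eef_rot']).as_matrix())
E
```

```text
nut_driver [(array([384., 186., 417., 274.]), 0.68), (array([400., 152., 430., 188.]), 0.56)]
cup [(array([169., 145., 210., 198.]), 0.96), (array([108., 137., 155., 205.]), 0.86), (array([178., 187., 224., 260.]), 0.79)]
slim_driver [(array([430., 181., 450., 217.]), 0.67)]
brush [(array([466., 168., 488., 210.]), 0.75)]
nut_driver [(array([154., 193., 177., 217.]), 0.88), (array([173., 150., 197., 178.]), 0.7)]
cup [(array([328., 158., 367., 204.]), 0.95), (array([352., 218., 401., 256.]), 0.94), (array([407., 222., 459., 262.]), 0.58)]
slim_driver [(array([133., 214., 149., 223.]), 0.64)]
brush [(array([ 96., 226., 116., 236.]), 0.55)]
{'fx': 401.26606655662243, 'fy': 401.26606655662243, 'cx': 278.6016872923746, 'cy': 215.5095925392384, 'T': array([[-0.124,  0.67 , -0.732,  1.055],
       [ 0.992,  0.094, -0.082,  0.043],
       [ 0.014, -0.736, -0.677,  0.506],
       [ 0.   ,  0.   ,  0.   ,  1.   ]])}
{'fx': 462.1187304390011, 'fy': 462.1187304390011, 'cx': 279.6467859907248, 'cy': 204.04708174968002, 'T': array([[ 0.012, -0.982,  0.189,  0.386],
       [-1.   , -0.014, -0.012,  0.003],
       [ 0.015, -0.189, -0.982,  0.922],
       [ 0.   ,  0.   ,  0.   ,  1.   ]])}
{'clock': 0.5, 'q': array([-1.189,  0.689, -0.195,  1.565,  0.157,  0.902, -0.215]), 'qd': array([-0.   ,  0.001,  0.002,  0.   ,  0.001,  0.001,  0.   ]), 'joint_torque': array([  0.   , -52.709,  -1.266, -15.36 ,  -0.052,   0.   ,   0.   ]), 'tool_pos': array([0.213, 0.588, 0.239]), 'eef_rot': array([ 0.696, -0.122,  0.122, -0.696]), 'contact_force': array([0.142, 0.514, 2.035]), 'moment': array([0.015, 0.005, 0.012]), 'opening': 1.002092114565871}
[[ 0.94  -0.     0.341]
 [-0.341 -0.     0.94 ]
 [-0.    -1.    -0.   ]]
```

View pics/s1.png

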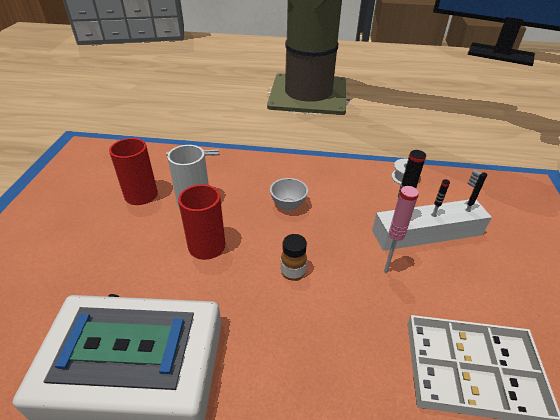

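View pics/t1.png

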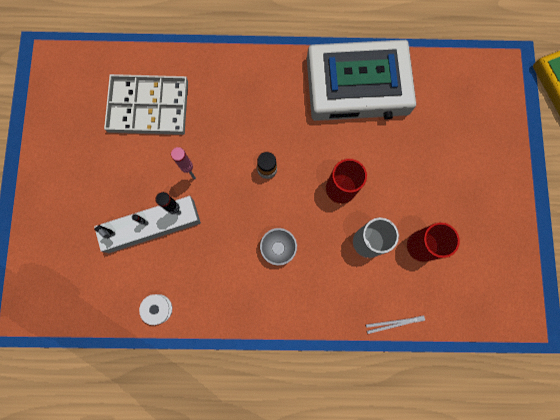

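The nut driver candidates are the black thick handle with the red cap in the block (scene 413,170; top 167,203) and a pink look-alike standing free (scene 405,210; top 181,158). I choose the black one. For the cup there is an aluminium one (scene 188,172; top 380,237), two red ones (top 348,180 and 440,242) and a low bowl (top 278,246). I choose the aluminium one.

```bash
python3 - <<'E'
from h import *
np.set_printoptions(precision=4,suppress=True)
a=cv2.imread('pics/t1.png');b=cv2.imread('pics/s1.png')
A=cv2.resize(a[140:260,85:245],(800,600),interpolation=cv2.INTER_CUBIC)
cv2.imwrite('pics/c1.png',A)
B=cv2.resize(b[140:284,360:500],(583,600),interpolation=cv2.INTER_CUBIC)
cv2.imwrite('pics/c2.png',B)
t=get_calibration('top'); s=get_calibration('scene')
def tri(p,q):
    o1,d1=ray(t,*p);o2,d2=ray(s,*q); k=np.linalg.lstsq(np.c_[d1,-d2],o2-o1,rcond=None)[0]
    x,y=o1+k[0]*d1,o2+k[1]*d2; return (x+y)/2,np.linalg.norm(x-y)
print('cap',tri((161,197),(417,154))); print('pinkcap',tri((178,152),(409,192)))
print('cup rim top',atz(t,380,236,.11),'scene',atz(s,188,157,.11))
print('block ends',[atz(t,u,v,.045) for u,v in((95,228),(194,197),(199,219),(103,252))])
E
```

```text
cap (array([0.5386, 0.1879, 0.1768]), np.float64(0.0009600652551829356))
pinkcap (array([0.619 , 0.1679, 0.1675]), np.float64(0.0022705443628529497))
cup rim top [ 0.4875 -0.1858  0.11  ] scene [ 0.5007 -0.1785  0.11  ]
block ends [array([0.5036, 0.3427, 0.045 ]), array([0.5666, 0.1577, 0.045 ]), array([0.5237, 0.1461, 0.045 ]), array([0.4582, 0.3238, 0.045 ])]
```

View pics/c1.png

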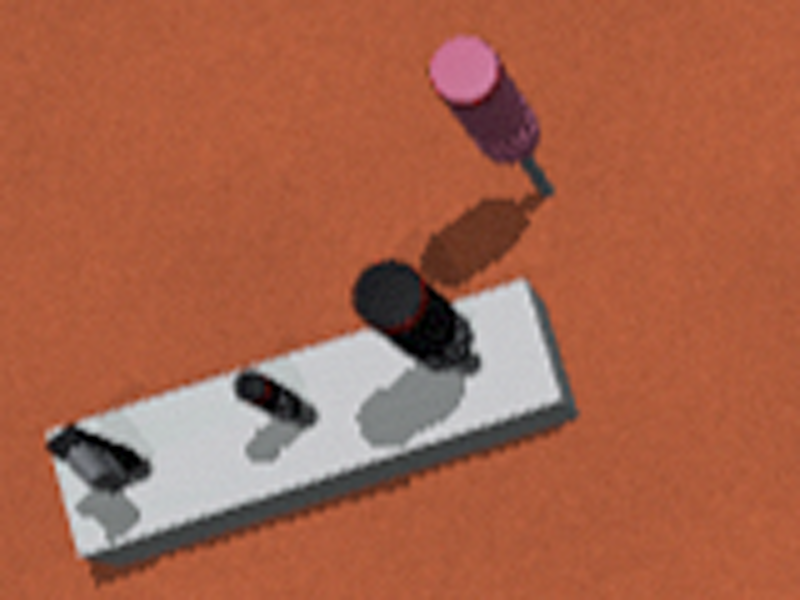

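View pics/c2.png

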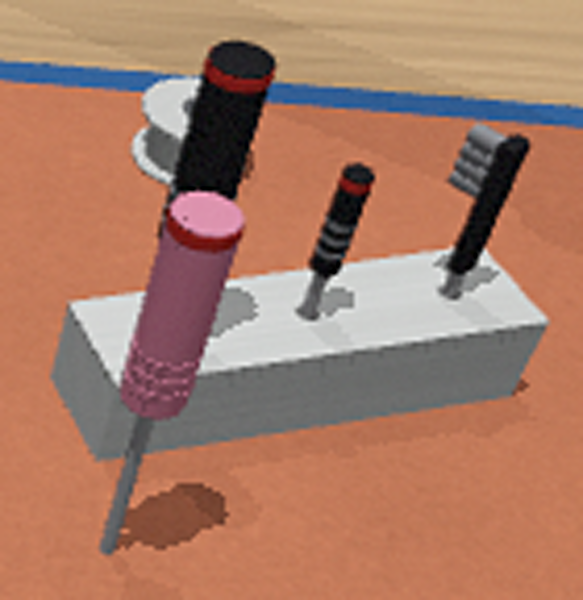

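The crops confirm it. The nut driver is the black thick handle with the red rim at the robot-right end of the block (cap about top 163,199 and scene 417,155). The slim driver and brush stand beside it, and the pink one stands free 8 cm away. The current jaw direction is clear of these neighbours, so I keep it and go above.

```bash
python3 -m handwheel '[[[0.443,0,-0.266,0,0,0],[0.443,0,-0.266,0,0,0],[0.443,0,-0.266,0,0,0],[0.443,0,-0.266,0,0,0],[0.443,0,-0.266,0,0,0],[0.443,0,-0.266,0,0,0],[0.443,0,-0.266,0,0,0],[0.443,0,-0.266,0,0,0],[0.443,0,-0.266,0,0,0],[0.443,0,-0.266,0,0,0],[0.443,0,-0.266,0,0,0],[0.443,0,-0.266,0,0,0]]]' 1 20
python3 - <<'E'
from h import *
print(rows([.539,.187,.24]), r.get_state()['clock'])
t=get_calibration('top'); s=get_calibration('scene')
o1,d1=ray(t,163,199);o2,d2=ray(s,417.4,155.1); k=np.linalg.lstsq(np.c_[d1,-d2],o2-o1,rcond=None)[0]
print(o1+k[0]*d1,o2+k[1]*d2)
E
```

```text
clock: 1.5
tool_pos: [0.5294, 0.1977, 0.2389]
eef_rot: [-0.696, 0.122, -0.123, 0.697]
contact_force: [0.5, 0.8, -0.9]
opening: 0.998
[ 0.01264195 -0.00105051 -0.00681989] 1.5
[0.53616011 0.18594965 0.17272396] [0.53650627 0.18905796 0.17355278]
```

```bash
python3 -m handwheel '[[[0.010,0,-0.007,0,0,0],[0.010,0,-0.007,0,0,0],[0.010,0,-0.007,0,0,0],[0.010,0,-0.007,0,0,0]]]'
python3 - <<'E'
from h import *
c=get_calibration('wrist'); save('wrist','w1.png'); print(c)
for z in(.175,): print(proj(c,[.5365,.1875,z]))
print([(b['bbox'],b['confidence']) for b in boxes_of('nut_driver','wrist')])
E
```

```text
clock: 1.83
tool_pos: [0.5342, 0.1915, 0.2388]
eef_rot: [-0.696, 0.122, -0.121, 0.697]
contact_force: [-0.1, 0.5, -0.2]
opening: 1.0
{'fx': 290.4103195806805, 'fy': 290.4103195806805, 'cx': 280.72676924784787, 'cy': 205.93036913861857, 'T': array([[ 3.38620303e-01,  9.05897914e-01,  2.54332971e-01,
         4.68007704e-01],
       [ 9.40922624e-01, -3.26288841e-01, -9.05550047e-02,
         2.15145254e-01],
       [ 9.52420288e-04,  2.69971409e-01, -9.62867868e-01,
         3.84790679e-01],
       [ 0.00000000e+00,  0.00000000e+00,  0.00000000e+00,
         1.00000000e+00]])}
[np.float64(276.7761349978604), np.float64(224.81335105575957)]
[([262.3, 182.6, 295.1, 242.2], 0.9), ([277.6, 238.0, 298.1, 327.4], 0.65), ([318.5, 149.1, 340.2, 166.4], 0.51)]
```

View pics/w1.png

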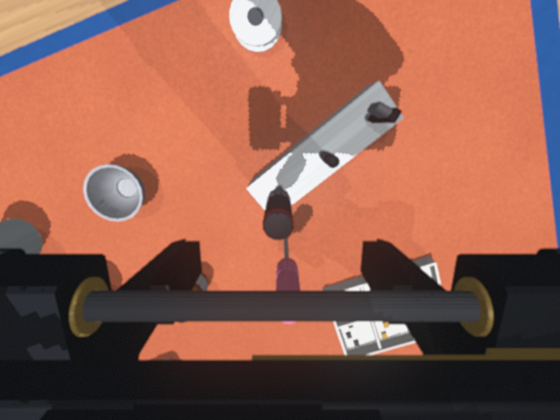

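The wrist view shows the driver's cap at about (278,226), matching the predicted (277,225). I descend, check the force, then close.

```bash
python3 -m handwheel '[[[0.0037,0.0,-0.0034,0,0,0],[0.0037,0.03,-0.0034,0,0,0],[0.0037,0.06,-0.0034,0,0,0],[0.0037,0.09,-0.0034,0,0,0],[0.0037,0.112,-0.0034,0,0,0],[0.0037,0.112,-0.0034,0,0,0],[0.0037,0.112,-0.0034,0,0,0],[0.0037,0.112,-0.0034,0,0,0]]]' 1 20 && python3 -m handwheel '[[[0,0,0,0,0,0],[0,0,0,0,0,0],[0,0,0,0,0,0],[0,0,0,0,0,0],[0,0,0,0,0,0],[0,0,0,0,0,0],[0,0,0,0,0,0],[0,0,0,0,0,0],[0,0,0,0,0,0],[0,0,0,0,0,0]]]' -1 20
```

```text
clock: 2.6
tool_pos: [0.5383, 0.1859, 0.128]
eef_rot: [-0.696, 0.122, -0.123, 0.697]
contact_force: [0.0, -0.2, 1.3]
opening: 0.998
clock: 3.43
tool_pos: [0.5376, 0.1851, 0.1267]
eef_rot: [-0.696, 0.122, -0.122, 0.697]
contact_force: [0.2, 0.9, -0.3]
opening: 0.266
```

Opening is 23.4 mm, so the handle is held. Lift.

```bash
python3 -m handwheel '[[[0,-0.012,0,0,0,0],[0,-0.026,0,0,0,0],[0,-0.04,0,0,0,0],[0,-0.055,0,0,0,0],[0,-0.075,0,0,0,0],[0,-0.095,0,0,0,0],[0,-0.115,0,0,0,0],[0,-0.135,0,0,0,0],[0,-0.15,0,0,0,0],[0,-0.15,0,0,0,0],[0,-0.15,0,0,0,0]]]'
python3 - <<'E'
from h import *
a=save('scene','s2.png'); b=save('top','t2.png')
A=cv2.resize(a[60:240,340:500],(533,600)); cv2.imwrite('pics/c3.png',A[:,:,::-1])
t=get_calibration('top');s=get_calibration('scene')
B=cv2.resize(b[150:290,310:480],(729,600)); cv2.imwrite('pics/c4.png',B[:,:,::-1])
E
```

```text
clock: 4.35
tool_pos: [0.5377, 0.1851, 0.2769]
eef_rot: [-0.696, 0.122, -0.123, 0.697]
contact_force: [0.3, 0.0, -0.8]
opening: 0.266
```

View pics/c3.png

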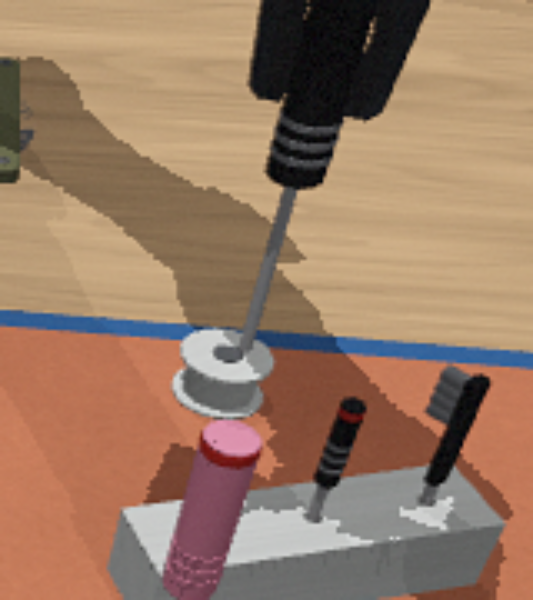

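View pics/c4.png

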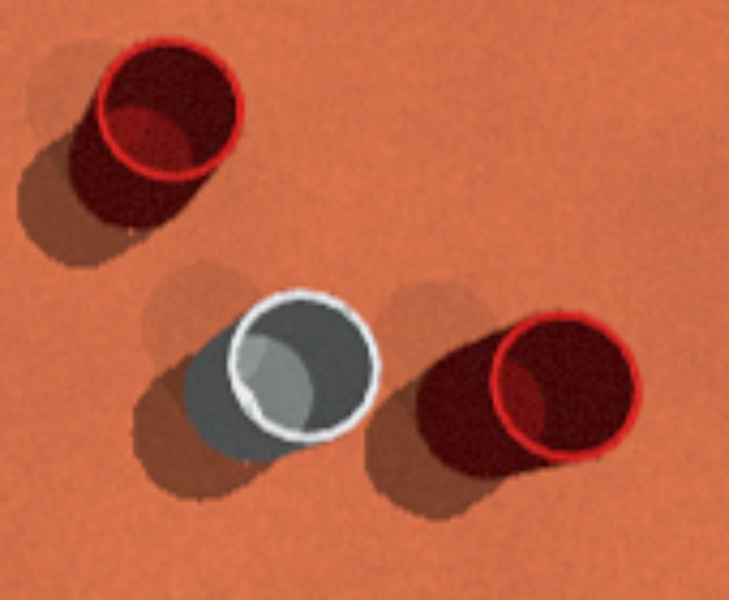

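The driver hangs held with its tip at scene about (414,164), and the slim driver and brush are still in the block. The aluminium cup's rim centre is at top about (381,235.5), between the two red cups.

```bash
python3 - <<'E'
from h import *
np.set_printoptions(precision=4,suppress=True)
t=get_calibration('top');s=get_calibration('scene')
print('tip',atz(s,414.1,164.4,.158))
c=atz(t,381.2,235.4,.11);print('cup',c,'in scene',proj(s,c))
print('red',atz(t,310+171/4.286,150+109/4.286,.11),atz(t,310+566/4.286,150+386/4.286,.11))
# scene rim
print('scene rim', atz(s,188,156.5,.11))
print(rows([c[0],c[1],.277]))
E
```

```text
tip [0.5383 0.1878 0.158 ]
cup [ 0.4886 -0.188   0.11  ] in scene [np.float64(184.7510533783982), np.float64(152.64322617851684)]
red [ 0.5973 -0.1342  0.11  ] [ 0.4817 -0.296   0.11  ]
scene rim [ 0.4993 -0.179   0.11  ]
[ 0.0816 -0.0011 -0.3668]
```

```bash
python3 - <<'E'
import cv2
a=cv2.imread('pics/s2.png'); cv2.imwrite('pics/c5.png',cv2.resize(a[130:270,95:235],(600,600)))
E
```

```text
(no output)
```

View pics/c5.png

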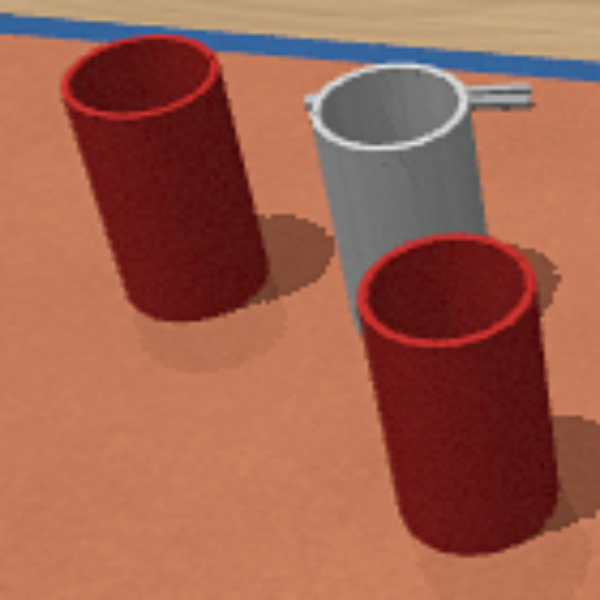

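Scene rim centre is at about (185.8,155), against (184.8,152.6) predicted from the top view, so the two agree within about 5 mm. I use (0.490,-0.188) and move over.

```bash
python3 -m handwheel '[[[0.003,0,-0.015,0,0,0],[0.01,0,-0.045,0,0,0],[0.018,0,-0.08,0,0,0],[0.026,0,-0.116,0,0,0],[0.034,0,-0.152,0,0,0],[0.042,0,-0.188,0,0,0],[0.05,0,-0.224,0,0,0],[0.058,0,-0.26,0,0,0],[0.066,0,-0.296,0,0,0],[0.074,0,-0.33,0,0,0],[0.08,0,-0.355,0,0,0],[0.0824,0,-0.367,0,0,0]]]' && python3 -m handwheel '[[[0,0,0,0,0,0],[0,0,0,0,0,0],[0,0,0,0,0,0],[0,0,0,0,0,0]]]'
python3 - <<'E'
from h import *
a=save('scene','s3.png'); c=get_calibration('wrist'); w=save('wrist','w2.png')
cv2.imwrite('pics/c6.png',cv2.resize(np.hstack([a[20:240,100:280],w[60:280,190:370]])[:,:,::-1],(800,489)))
print(rows([.49,-.188,.277]),proj(c,[.4886,-.188,.11]),proj(get_calibration('scene'),[.49,-.186,.158]))
E
```

```text
clock: 5.45
tool_pos: [0.4881, -0.1925, 0.2752]
eef_rot: [0.697, -0.125, 0.123, -0.695]
contact_force: [-0.5, 0.0, -0.9]
opening: 0.263
clock: 5.78
tool_pos: [0.4906, -0.1854, 0.2766]
eef_rot: [-0.696, 0.121, -0.121, 0.697]
contact_force: [0.1, -0.7, -0.1]
opening: 0.266
[ 0.00019506 -0.0002519  -0.00195087] [np.float64(278.0327987906098), np.float64(189.6490961489556)] [np.float64(181.47986058616476), np.float64(128.92346917047865)]
```

View pics/c6.png

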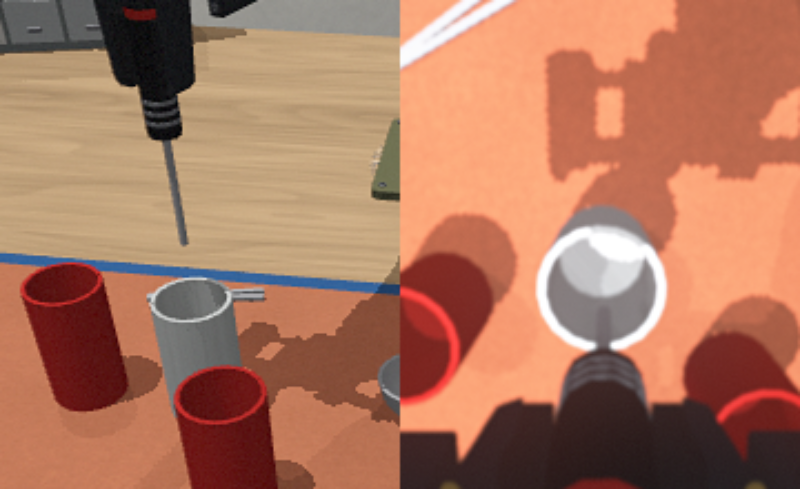

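The tip (scene 183,130) hangs over the rim centre (wrist 281,190) within about 3 mm. I lower straight down until the tip is about 2 mm above the cup floor.

```bash
python3 -m handwheel '[[[0,0.012,0,0,0,0],[0,0.027,0,0,0,0],[0,0.042,0,0,0,0],[0,0.057,0,0,0,0],[0,0.072,0,0,0,0],[0,0.087,0,0,0,0],[0,0.1,0,0,0,0],[0,0.112,0,0,0,0],[0,0.122,0,0,0,0],[0,0.13,0,0,0,0],[0,0.13,0,0,0,0]]]' && python3 -m handwheel '[[[0,0.006,0,0,0,0],[0,0.012,0,0,0,0],[0,0.016,0,0,0,0],[0,0.02,0,0,0,0],[0,0.021,0,0,0,0],[0,0.021,0,0,0,0],[0,0.021,0,0,0,0]]]'
```

```text
clock: 6.8
tool_pos: [0.4895, -0.1873, 0.1454]
eef_rot: [-0.696, 0.123, -0.121, 0.697]
contact_force: [-0.1, -0.5, -1.4]
opening: 0.267
clock: 7.38
tool_pos: [0.4901, -0.188, 0.1258]
eef_rot: [-0.696, 0.122, -0.122, 0.696]
contact_force: [-0.1, -0.2, -0.9]
opening: 0.267
```

```bash
python3 -m handwheel '[[[0,0.001,0,0,0,0],[0,0.002,0,0,0,0],[0,0.002,0,0,0,0],[0,0.002,0,0,0,0]]]' && python3 -m handwheel '[[[0,0,0,0,0,0],[0,0,0,0,0,0],[0,0,0,0,0,0],[0,0,0,0,0,0],[0,0,0,0,0,0],[0,0,0,0,0,0],[0,0,0,0,0,0],[0,0,0,0,0,0],[0,0,0,0,0,0],[0,0,0,0,0,0]]]' 1
python3 - <<'E'
from h import *
a=save('scene','s4.png');w=save('wrist','w3.png')
cv2.imwrite('pics/c7.png',cv2.resize(np.hstack([a[40:260,100:280],w[60:280,190:370]])[:,:,::-1],(800,489)))
E
```

```text
clock: 7.72
tool_pos: [0.49, -0.188, 0.1237]
eef_rot: [-0.696, 0.122, -0.122, 0.696]
contact_force: [0.4, -0.2, -0.8]
opening: 0.269
clock: 8.55
tool_pos: [0.49, -0.188, 0.1237]
eef_rot: [-0.696, 0.122, -0.122, 0.696]
contact_force: [-1.1, -0.7, 0.2]
opening: 0.991
```

View pics/c7.png

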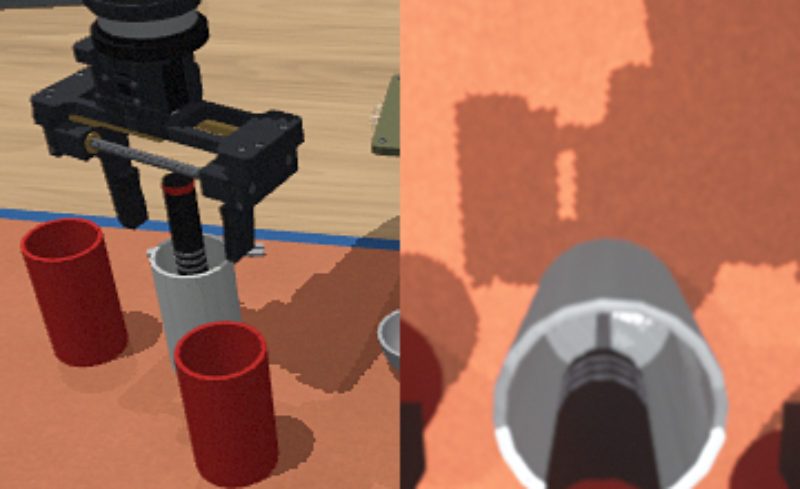

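It is released and standing in the cup, with the fingers clear on both sides. I retreat straight up and check.

```bash
python3 -m handwheel '[[[0,-0.01,0,0,0,0],[0,-0.03,0,0,0,0],[0,-0.05,0,0,0,0],[0,-0.075,0,0,0,0],[0,-0.1,0,0,0,0],[0,-0.125,0,0,0,0],[0,-0.15,0,0,0,0],[0,-0.17,0,0,0,0],[0,-0.17,0,0,0,0],[0,-0.17,0,0,0,0],[0,-0.17,0,0,0,0],[0,-0.17,0,0,0,0]]]' && python3 -m handwheel '[[[0,0,0,0,0,0],[0,0,0,0,0,0],[0,0,0,0,0,0],[0,0,0,0,0,0],[0,0,0,0,0,0],[0,0,0,0,0,0]]]'
python3 - <<'E'
from h import *
a=save('scene','s5.png');
cv2.imwrite('pics/c8.png',cv2.resize(a[60:280,95:515],(800,419))[:,:,::-1])
b=snapshot('scene'); print(np.abs(a.astype(int)-b)[60:280,95:280].mean())
print([(x['bbox'],x['confidence']) for x in boxes_of('slim_driver','scene')],[(x['bbox'],x['confidence']) for x in boxes_of('brush','scene')])
E
```

```text
clock: 9.65
tool_pos: [0.4891, -0.1878, 0.2927]
eef_rot: [-0.696, 0.123, -0.121, 0.697]
contact_force: [-0.4, -0.2, 0.4]
opening: 0.998
clock: 10.15
tool_pos: [0.49, -0.188, 0.2936]
eef_rot: [-0.696, 0.122, -0.122, 0.696]
contact_force: [-0.8, -0.2, -0.3]
opening: 0.997
1.4892055692055692
[] [([465.6, 165.9, 489.5, 210.8], 0.58)]
```

View pics/c8.png

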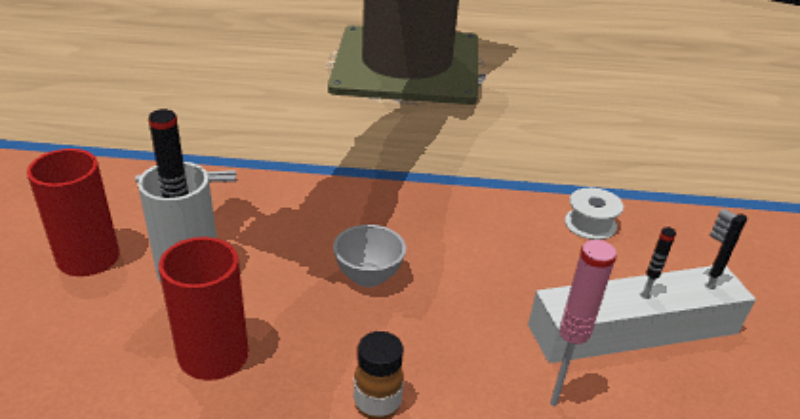

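The driver stands in the upright aluminium cup (crop 167,150). The slim driver (660,260) and brush (730,250) are in the block, and the gripper is clear.

```bash
python3 -c "
from plant import job; print(job.finish_job())"
```

```text
the job is handed in; nothing more can be done
None
```

The nut driver is standing tip down in the tall aluminium cup, and I handed the job in at about 10.2 s on the robot's clock. I gripped it near the top of its handle and pulled it straight up. I then carried it over the cup, lowered it until the tip was at the floor by height, and let go before retreating straight up.

**Last checks:** the final picture shows the driver near upright in the upright cup. The slim screwdriver and brush are still in the block, and the gripper is open and 17 cm above its release height, touching nothing. Measured contact forces stayed around 1 N throughout.

**What disagreed or was weak:**
- The two cameras put the cup's rim about 5 mm apart. The wrist view settled the position to within about 3 mm.
- The detector missed the slim screwdriver in the last picture, though it is plainly visible there.
- My check that the driver was at rest compared two frames and gave a mean difference of 1.5 grey levels. I took this as image noise; I did not measure the driver's speed.

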